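# Nest the dosing beakers in their stand and cap them

### The arm

A 7-joint arm with a two-finger parallel gripper is mounted at the origin on a cart in front of the work surface, level with it; the furniture and walls round the work are solid. World frame = base frame: x ahead of the robot, y to its left, z up, the work surface at z = 0. Lengths are in mm, angles in rad, forces in N, time in s.
With the tool pointing down it reaches from about 350 to 900 mm from the base axis. Payload 19.9 kg.
Tool frame: the origin (TCP) lies at the very end of the fingers, on their centre line; the grasp point (between the pads) lies 19 mm behind it (ctrl.grip_point_offset is the z of the grasp point in the tool frame, in mm); z points along the fingers, y is the line along which they close (so a half turn about z gives the same grasp; the last joint's range is limited). The gripper opens to 85 mm and grips with 20 to 120 N. Pads are 22 mm wide; open, the fingers measure 114 mm over their backs; the gripper's body (76 mm by 85 mm) begins 54 mm behind the grasp point. The pads swing forward as they close: fully open they stand 13 mm farther back than shut.
Start: joints at [1.25, 0.417, -0.01, 1.614, 0.005, 1.111, -0.053], TCP at [172.598, -600.676, 231.26] pointing down, gripper open.
Joint ranges: [-2.81, 2.81], [-0.39, 2.02], [-1.27, 1.25], [0.06, 2.57], [-1.19, 4.33], [0.19, 2], [-2.82, 2.82]. Speed limits (rad/s): [1.89, 1.89, 2.39, 2.39, 3.01, 3.01, 3.01].

### API

Orientations are given as a unit quaternion [x, y, z, w].
In Python, from rig import get_obs, optics, workorder, ctrl gives the robot as it stands.
- The arm moves only by the tool servo_tool, never from a script. Its argument "plan" is a list that holds one entry, the list of rows, each a list of 6 numbers: the shift along the tool's x, y, z in cm, then the turn, a rotation vector about the tool's x, y, z in degrees. In form: [[[x, y, z, wx, wy, wz], ...]]. A call has 1 to 8 rows; each row is the pose to reach, as a shift and turn from the pose commanded when the call began, along the tool's axes at that moment; what a row does not reach only later rows make up. A row lasts 1/12 s, in which the tool goes at most 41.7 mm and 7.16 degrees, less where a joint would pass 70% of its speed; a pose out of reach is approached as far as the arm can. A call with a gripper value outside its range is refused whole. "gripper" is the finger opening in cm, from 0 to 8.54, set as the call begins (left out, the last holds). The fingers move at their own pace and stop on an object; "grip_force" is the grip in N (left out, the last holds). Time passes only in rows, so rows that repeat a pose let the fingers close. It gives the time, the measured TCP pose, the force, the opening and the grip force at its end, in the units of the state.
- get_obs(): the state, without advancing time (a new reading comes with each control period).
- optics.read_camera(name): name is "side" or "top" or "wrist"; returns a dict with "color" (480x640x3 uint8, red, green, blue), "mtx" (3x3 intrinsics, pixels), "pose" (4x4, takes a point from camera to world coordinates); the wrist camera has in their place "hand_eye" (4x4, takes a point from camera to tool coordinates, whose origin is the TCP and whose axes are the flange's). Camera axes: x right, y down, z forward; pixel columns grow to the right and rows downward; lengths in mm; the calibration is good to about 2 mm. A picture is of the moment at which its call begins: read the wrist's pose just before it. There is no depth.
- workorder.close_job(): hands the job in; it is judged then, once.
The state is a dict: "time_s": time; "joint_pos": joint angles; "joint_velocities": joint speeds; "effort": joint torques, N m; "eef_pos": TCP position; "orientation": TCP orientation; "force": force on the tool from outside, world axes, zero at the start; "torque": the same for the moment, N m; "opening": opening from 0.0 (shut) to 1.0 (fully open); "grasp_force": force on a finger pad.
Only numpy, scipy, OpenCV 4.12 (cv2) and the standard library are available. Lean on these libraries where they do the work, as an engineer would, in place of code of your own. Each camera call takes 0.05 s, during which the arm holds its last target. There are 200 camera calls.

### The job

Put the set of white dosing beakers away: stand the widest one upright in the round wooden stand, nest the middle one in it and then the narrowest in that, one after another, and last put the white cap squarely on top over the mouth of the narrowest. Leave the spool, the blue dosing cap, the brush and the dropper bottle standing where they are.

Things in the scene. Friction and masses are not known exactly. Their poses are not given: they have to be found in the camera images.
- wide_mid (a point): The widest and lowest of three round, hollow, open white plastic beakers, standing upright on the counter: 64 mm across at the rim, 55 mm at the foot, 45 mm high, wall 2.5 mm, floor 4 mm thick, 0.07 kg. The point is on its axis, half-way up; z is its axis.
- middle_mid (a point): The middle beaker, same make: 50 mm across at the rim, 43 mm at the foot, 73 mm high, wall 2.5 mm, floor 4 mm, 0.06 kg. Fully nested in the widest one, its rim stands 32 mm above the other's rim. The point is on its axis, half-way up; z is its axis.
- narrow_mid (a point): The narrowest and tallest beaker, same make: 37 mm across at the rim, 31 mm at the foot, 98 mm high, wall 2.5 mm, floor 4 mm, 0.05 kg. Fully nested in the middle one, its rim stands 29 mm above the other's rim. The point is on its axis, half-way up; z is its axis.
- lid_knob (a point): White cap, right way up on the sewing tin's lid, 46 mm high, 0.035 kg: hollow skirt 16 mm high, 53 mm across below; on it a round knob 30 mm high, 18 mm thick. Open below: 48 mm wide inside, narrowing to 42 mm, 12 mm deep; seated, its inner top rests on the narrowest beaker's rim. Point: on the axis, half-way up the knob, 31 mm above the skirt's lower edge; z is the axis.
- stand: Round wooden stand fixed to the counter: disc 110 mm across and 6 mm thick with a raised ring, 76 mm inside and 86 mm outside, top 13 mm above the counter; the floor inside the ring, on which the widest beaker stands, is 6 mm above the counter. Origin: centre of its underside; z up.
- tin: Closed dark green sewing tin, 105 x 153 x 51 mm, fixed to the counter; the white cap lies on it. Origin: centre of its underside.
- spool_mid (a point): White thread spool, wooden ends, 29 mm across, 45 mm high, loose; leave it alone. The point is its centre.
- dose_cap_mid (a point): Blue dosing cap (open cup), 59 mm across, 52 mm high, loose, not part of the set; leave it alone. The point is its centre.
- brush_mid (a point): Grey scrubbing brush with a bow handle, 30 x 85 x 55 mm, loose; leave it alone. The point is its centre.
- dropper_mid (a point): Brown dropper bottle, 34 mm across, 102 mm high, loose; leave it alone. The point is its centre.
There are look-alikes about, which are no part of the job. Leave any yellow look-alike of the part that bears lid_knob alone. Leave any yellow look-alike of the part that bears wide_mid alone.

How it is judged:
By the outcome, as a careful person would: the job done as asked, in the order asked, and still so for the second after the job is handed in, with the robot touching nothing.
It also fails if it takes over 115 s, if anything falls off the work surface, if the arm or the gripper's body presses on something with over 40 N, if the wrist force passes 120 N, or if a joint passes its speed limit or range.

## Working session

There is one attempt and no reset: what is moved stays moved. The work goes in short steps, Python scripts to look and compute and a tool call to move; the robot and the scene stay as the last step left them, time stands still between calls to the robot, and variables do not carry over. Pictures are saved under pics/ and viewed, at most 14 in all, crops included, and the job is handed in when it is done.

Besides the shell and the picture viewer there is one more tool, called after "Emit:" in YAML: its name, and indented under it one key for each argument. servo_tool: Moves the arm, as the interface text tells. Its arguments: {"type":"object","properties":{"plan":{"type":"array"},"gripper":{"type":"number"},"grip_force":{"type":"number"}},"required":["plan"]}

```bash
ls; mkdir -p pics; python3 - <<'E'
from rig import get_obs, optics, ctrl
import cv2,numpy as np
o=get_obs();print(o)
print(ctrl.grip_point_offset)
for n in ["side","top","wrist"]:
    c=optics.read_camera(n);cv2.imwrite(f"pics/{n}0.png",c["color"][:,:,::-1]);print(n,c["mtx"],c.get("pose",c.get("hand_eye")))
E
```

```text
pics
{'time_s': 0.0, 'joint_pos': array([ 1.24950559,  0.41801225, -0.01032391,  1.61415463,  0.00470523,
        1.11068283, -0.05303298]), 'joint_velocities': array([ 0.0017053 , -0.00117077,  0.00018166, -0.0017152 ,  0.00073102,
        0.00040536, -0.00192925]), 'effort': array([ 5.86081442e-04, -8.64446354e+01,  6.79112133e-01, -4.34902632e+01,
        1.91596703e-02,  7.44280347e-03,  1.06114311e-05]), 'eef_pos': array([ 172.50471682, -600.37280412,  230.6444916 ]), 'orientation': array([ 9.90230638e-01,  1.39437814e-01, -1.29207768e-04, -6.02872772e-04]), 'force': array([ 0.57250806,  1.1896873 , -0.63965154]), 'torque': array([-0.07645077,  0.04144459,  0.0238066 ]), 'grasp_force': 0.0, 'opening': 0.9984943195007586}
-18.700000000000003
side [[608.26908739   0.         324.08267454]
 [  0.         608.26908739 236.70266113]
 [  0.           0.           1.        ]] [[-8.44554022e-01 -3.48925292e-01  4.06176864e-01  6.08992729e+01]
 [-5.35182028e-01  5.25145939e-01 -6.61666033e-01  8.12888713e+02]
 [ 1.75698828e-02 -7.76191268e-01 -6.30252660e-01  8.16385094e+02]
 [ 0.000000
[... 158 characters left out ...]
    0.           1.        ]] [[ 1.21704796e-02 -9.89228857e-01  1.45870310e-01  3.63863737e+02]
 [-9.99916619e-01 -1.26699585e-02 -2.49553023e-03  8.75327708e+01]
 [ 4.31682130e-03 -1.45827776e-01 -9.89300574e-01  1.19854070e+03]
 [ 0.00000000e+00  0.00000000e+00  0.00000000e+00  1.00000000e+00]]
wrist [[403.58593293   0.         318.77431684]
 [  0.         403.58593293 242.35841467]
 [  0.           0.           1.        ]] [[-4.91212892e-05 -9.64772161e-01 -2.63086822e-01  6.68308712e+01]
 [ 9.99999988e-01 -8.64227921e-05  1.30211825e-04 -8.84309290e-01]
 [-1.48361442e-04 -2.63086812e-01  9.64772153e-01 -1.43253008e+02]
 [ 0.00000000e+00  0.00000000e+00  0.00000000e+00  1.00000000e+00]]
```

View pics/side0.png

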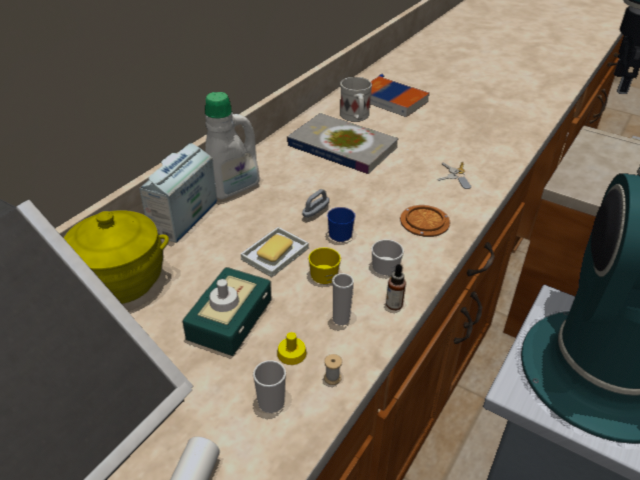

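View pics/top0.png

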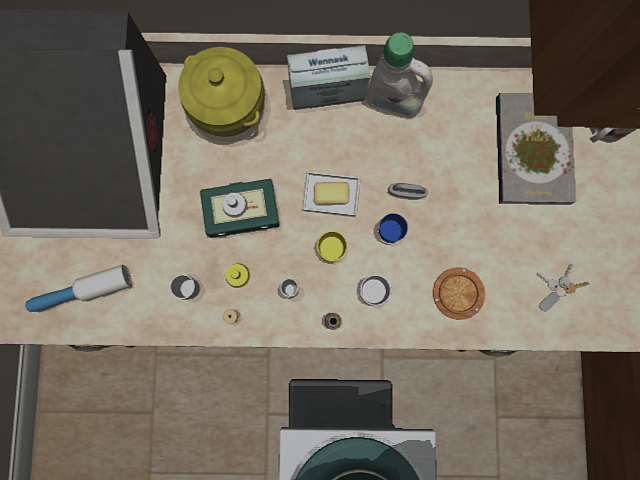

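Top view: middle beaker (184,287), narrowest (289,288), widest (375,291), stand (459,293), and white cap on the tin (233,203). The look-alikes are the yellow cap (237,275) and the yellow wide beaker (331,247). The blue dosing cap (392,228) is another cup to leave alone.

```bash
cat > h.py <<'E'
from rig import get_obs, optics
import cv2,numpy as np
from scipy.spatial.transform import Rotation as R
def cam(n):
    o=get_obs();c=optics.read_camera(n)
    if n=="wrist":
        T=np.eye(4);T[:3,:3]=R.from_quat(o["orientation"]).as_matrix();T[:3,3]=o["eef_pos"]
        c["pose"]=T@c["hand_eye"]
    return c
def ray(c,u,v):
    d=c["pose"][:3,:3]@np.linalg.inv(c["mtx"])@[u,v,1.];return c["pose"][:3,3],d/np.linalg.norm(d)
def onz(c,u,v,z):
    p,d=ray(c,u,v);return p+d*(z-p[2])/d[2]
def proj(c,P):
    q=np.linalg.inv(c["pose"])@[*P,1.];q=c["mtx"]@q[:3];return q[:2]/q[2]
def rel(P):  # shift in tool axes, cm, from measured TCP
    o=get_obs();return R.from_quat(o["orientation"]).inv().apply(np.array(P)-o["eef_pos"])/10
E
python3 - <<'E'
from h import *
t=cam("top");s=cam("side")
np.set_printoptions(precision=1,suppress=True)
for n,u,v,z in [("wide",375,290,45),("mid",184,286,73),("nar",289,286,98),("knobtop",235,198,97),("stand",459,293,10),("yelcap",237,270,40),("yelw",331,245,45),("spool",231,315,45),("drop",332,321,102),("blue",393,228,52),("brush",408,190,55)]:
    P=onz(t,u,v,z);print(n,P,proj(s,P))
im=cv2.imread("pics/top0.png")[180:345,150:500]
cv2.imwrite("pics/crop1.png",cv2.resize(im,None,fx=2.25,fy=2.25,interpolation=cv2.INTER_CUBIC))
E
```

```text
wide [433.1 -32.7  45. ] [387.4 249.3]
mid [434.6 350.5  73. ] [270.8 370.5]
nar [435.6 140.4  98. ] [342.  279.4]
knobtop [609.5 251.5  97. ] [222.2 278.6]
stand [ 431.1 -212.9   10. ] [425.1 217.6]
yelcap [470.9 250.8  40. ] [289.1 334. ]
yelw [524.6  57.9  45. ] [323.5 257.7]
spool [378.9 259.2  45. ] [332.9 358.8]
drop [369.1  56.2 102. ] [398.8 264.7]
blue [560.7 -69.4  52. ] [341.7 215.4]
brush [ 640.6 -100.7   55. ] [317.6 194.7]
```

View pics/crop1.png

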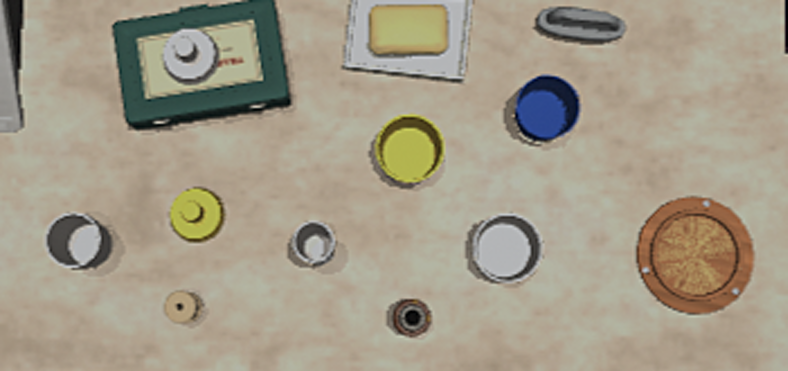

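The crop confirms the choices: all three white beakers, the white cap, the stand and both yellow decoys are where I listed them. Next I check the microwave corner for clearance, then move over the widest beaker.

```bash
python3 - <<'E'
from h import *
t=cam("top");s=cam("side")
def tri(a,b):
    p,d=ray(t,*a);q,e=ray(s,*b);n=np.linalg.lstsq(np.c_[d,-e],q-p,rcond=None)[0];return (p+d*n[0]+q+e*n[1])/2, np.linalg.norm(p+d*n[0]-q-e*n[1])
print(tri((158,236),(190,386)),tri((122,52),(28,205)))
print(rel([433.1,-32.7,190]))
print(R.from_quat(get_obs()["orientation"]).as_matrix())
E
```

```text
(array([541.09617857, 419.01961154,  33.81997403]), np.float64(1.3136128032974232)) (array([821.96935429, 426.35126405, 275.68002714]), np.float64(8.75674426113293))
[ 40.72189518 -47.38715993   4.12706949]
[[ 9.61125904e-01  2.76110446e-01 -1.38331506e-04]
 [ 2.76110478e-01 -9.61125838e-01  3.56122312e-04]
 [-3.46248941e-05 -3.80473158e-04 -9.99999927e-01]]
```

Emit:
servo_tool:
  plan:
    - [[5.1, -5.9, 0, 0, 0, 0], [10.2, -11.8, 0, 0, 0, 0], [15.3, -17.7, 0, 0, 0, 0], [20.4, -23.7, 0, 0, 0, 0], [20.4, -23.7, 0, 0, 0, 0], [20.4, -23.7, 0, 0, 0, 0], [20.4, -23.7, 0, 0, 0, 0], [20.4, -23.7, 0, 0, 0, 0]]
  gripper: 8.5

```text
time_s: 1.02
eef_pos: [304.7, -312.6, 231.5]
orientation: [0.99, 0.141, 0.0, 0.0]
force: [0.4, 0.1, 0.9]
opening: 0.992
grasp_force: 0.0
```

Emit:
servo_tool:
  plan:
    - [[20.3, -23.7, 4, 0, 0, 0], [20.3, -23.7, 4, 0, 0, 0], [20.3, -23.7, 4, 0, 0, 0], [20.3, -23.7, 4, 0, 0, 0], [20.3, -23.7, 4, 0, 0, 0], [20.3, -23.7, 4, 0, 0, 0], [20.3, -23.7, 4, 0, 0, 0], [20.3, -23.7, 4, 0, 0, 0]]

```text
time_s: 1.68
eef_pos: [433.9, -28.6, 191.3]
orientation: [0.99, 0.141, 0.001, -0.0]
force: [-0.0, 0.2, 0.5]
opening: 0.994
grasp_force: 0.0
```

Emit:
servo_tool:
  plan:
    - [[0, 0, 0, 0, 0, 0], [0, 0, 0, 0, 0, 0], [0, 0, 0, 0, 0, 0], [0, 0, 0, 0, 0, 0]]

```text
time_s: 2.02
eef_pos: [432.6, -33.7, 191.4]
orientation: [0.99, 0.139, -0.0, 0.0]
force: [-0.4, -0.6, -0.3]
opening: 0.997
grasp_force: 0.0
```

```bash
cat >> h.py <<'E'
def ellipses(c,name,smax=60,vmin=90,amin=2000):
    im=cv2.cvtColor(c["color"],cv2.COLOR_RGB2BGR);h=cv2.cvtColor(im,cv2.COLOR_BGR2HSV)
    m=((h[...,1]<smax)&(h[...,2]>vmin)).astype(np.uint8)*255
    m=cv2.morphologyEx(m,cv2.MORPH_OPEN,np.ones((3,3)))
    out=[]
    for k in cv2.findContours(m,cv2.RETR_EXTERNAL,cv2.CHAIN_APPROX_NONE)[0]:
        if cv2.contourArea(k)>amin:
            e=cv2.fitEllipse(cv2.convexHull(k));out.append(e);print("ell",np.round(e[0],1),np.round(e[1],1),round(e[2]),cv2.boundingRect(k))
            cv2.drawContours(im,[k],-1,(0,0,255),1)
    cv2.imwrite("pics/"+name,im);return out
E
python3 - <<'E'
from h import *
c=cam("wrist")
ellipses(c,"w1.png",30)
print(proj(c,[433.1,-32.7,45]))
E
```

```text
[318.75256396 225.42360958]
```

View pics/w1.png

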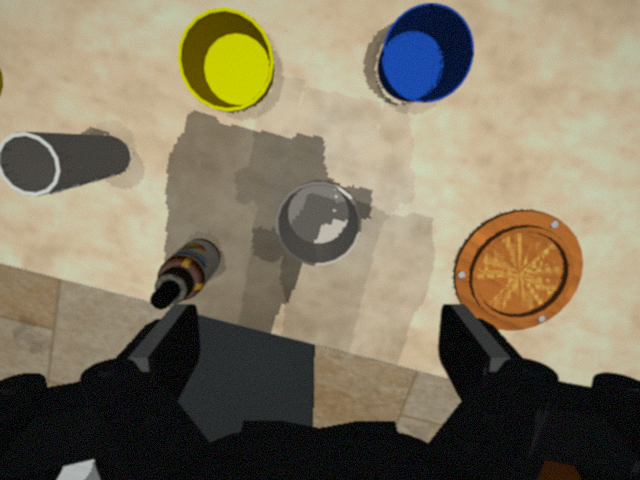

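Wrist view: the widest beaker's rim is centred near (318,223) in the arm's shadow. The prediction was (319,225), so it agrees to within 2 mm. The stand's ring is centred near (520,268).

```bash
python3 - <<'E'
from h import *
c=cam("wrist")
P=onz(c,318.5,223,45);print(P, rel(P), onz(c,519,270,13), proj(c,[431.1,-212.9,13]))
E
```

```text
[434.87208177 -32.05488066  45.        ] [ 0.25348048 -0.09579653 14.64227813] [ 435.42931208 -207.46951559   13.        ] [522.89550711 276.32761995]
```

Emit:
servo_tool:
  plan:
    - [[0, 0, 4, 0, 0, 0], [0, 0, 8, 0, 0, 0], [0, 0, 12, 0, 0, 0], [0, 0, 14, 0, 0, 0], [0, 0, 16, 0, 0, 0], [0, 0, 17, 0, 0, 0], [0, 0, 18.1, 0, 0, 0], [0, 0, 18.1, 0, 0, 0]]

```text
time_s: 2.78
eef_pos: [432.4, -32.9, 9.3]
orientation: [0.99, 0.139, -0.001, -0.0]
force: [-0.7, -0.0, 0.3]
opening: 0.993
grasp_force: 0.0
```

Emit:
servo_tool:
  plan:
    - [[0, 0, 0, 0, 0, 0], [0, 0, 0, 0, 0, 0], [0, 0, 0, 0, 0, 0], [0, 0, 0, 0, 0, 0], [0, 0, 0, 0, 0, 0], [0, 0, 0, 0, 0, 0], [0, 0, 0, 0, 0, 0], [0, 0, 0, 0, 0, 0]]
  gripper: 5.0
  grip_force: 25

```text
time_s: 3.45
eef_pos: [433.5, -32.8, 11.6]
orientation: [0.99, 0.139, 0.001, 0.0]
force: [-3.5, 0.3, 11.3]
opening: 0.729
grasp_force: 24.3
```

Emit:
servo_tool:
  plan:
    - [[0, 0, -1, 0, 0, 0], [0, 0, -3, 0, 0, 0], [0, 0, -5, 0, 0, 0], [0, 0, -8, 0, 0, 0], [0, 0, -8, 0, 0, 0], [0, 0, -8, 0, 0, 0]]

```text
time_s: 3.95
eef_pos: [434.0, -33.1, 92.5]
orientation: [0.99, 0.139, 0.002, 0.001]
force: [-0.2, -0.7, -2.2]
opening: 0.728
grasp_force: 27.7
```

```bash
python3 - <<'E'
from h import *
print(get_obs()["opening"],get_obs()["force"])
for n in ["top","wrist","side"]:
    c=cam(n);im=c["color"];h=cv2.cvtColor(im,cv2.COLOR_RGB2HSV)
    m=((h[...,1]>130)&(h[...,2]>70)&((h[...,0]<22))).astype(np.uint8)
    m=cv2.morphologyEx(m,cv2.MORPH_OPEN,np.ones((3,3)))
    if n!="wrist":
        u,v=np.round(proj(c,[431,-213,6])).astype(int);z=np.zeros_like(m);cv2.circle(z,(u,v),45,1,-1);m=m*z
    ks=cv2.findContours(m,cv2.RETR_EXTERNAL,cv2.CHAIN_APPROX_NONE)[0]
    for k in ks:
        if cv2.contourArea(k)<600: continue
        e=cv2.fitEllipse(cv2.convexHull(k));print(n,e,cv2.boundingRect(k),onz(c,*e[0],6))
c=cam("wrist");cv2.imwrite("pics/w2.png",c["color"][:,:,::-1])
E
```

```text
0.7275110367372961 [-0.16143379 -0.69979317 -2.21256262]
wrist ((588.9578247070312, 315.8918151855469), (131.5297088623047, 178.42520141601562), 59.108551025390625) (506, 244, 134, 138) [ 438.20774382 -204.69553625    6.        ]
side ((424.9743347167969, 220.43319702148438), (30.038116455078125, 47.86729431152344), 97.76949310302734) (406, 206, 43, 30) [ 428.86747505 -208.45500522    6.        ]
```

View pics/w2.png

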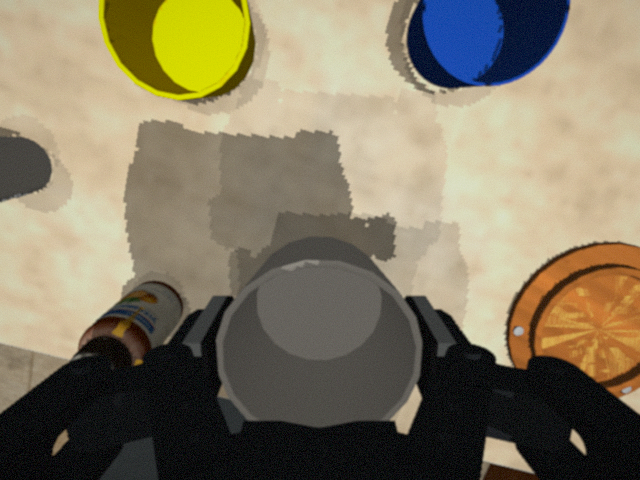

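The widest beaker is held upright and square between the fingers (rim about (320,345)). The stand is cut off at the right edge, so I move partway to it and measure.

Emit:
servo_tool:
  plan:
    - [[-1.1, 3.8, 0, 0, 0, 0], [-2.3, 7.7, -1.5, 0, 0, 0], [-2.8, 9.6, -3, 0, 0, 0], [-2.8, 9.6, -3, 0, 0, 0], [-2.8, 9.6, -3, 0, 0, 0], [-2.8, 9.6, -3, 0, 0, 0]]

```text
time_s: 4.65
eef_pos: [432.1, -132.1, 119.6]
orientation: [0.99, 0.14, -0.0, -0.0]
force: [-0.3, 0.9, -0.8]
opening: 0.725
grasp_force: 27.8
```

```bash
python3 - <<'E'
from h import *
for n in ["top","wrist","side"]:
    c=cam(n);im=c["color"]
    if n=="top": im=cv2.imread("pics/top0.png")[:,:,::-1].copy()
    if n=="side": im=cv2.imread("pics/side0.png")[:,:,::-1].copy()
    h=cv2.cvtColor(im,cv2.COLOR_RGB2HSV)
    m=((h[...,1]>100)&(h[...,2]>50)&((h[...,0]<25))).astype(np.uint8)
    u,v=np.round(proj(c,[431,-210,6])).astype(int);z=np.zeros_like(m);cv2.circle(z,(u,v),120 if n=="wrist" else 38,1,-1);m=m*z
    k=max(cv2.findContours(m,cv2.RETR_EXTERNAL,cv2.CHAIN_APPROX_NONE)[0],key=cv2.contourArea)
    e=cv2.fitEllipse(cv2.convexHull(k));print(n,u,v,e,cv2.boundingRect(k),onz(c,*e[0],6))
    if n=="wrist": cv2.drawContours(im:=im.copy(),[k],-1,(0,0,255),1);cv2.imwrite("pics/w3.png",im[:,:,::-1])
print(get_obs()["eef_pos"])
E
```

```text
top 457 293 ((458.4800109863281, 292.9786376953125), (50.40843200683594, 52.483089447021484), 134.6363067626953) (433, 268, 52, 51) [ 431.33653359 -212.84410125    6.        ]
wrist 432 270 ((442.1175537109375, 258.42230224609375), (138.41847229003906, 158.61082458496094), 120.82476806640625) (358, 189, 159, 147) [ 440.77711667 -213.71846442    6.        ]
side 424 220 ((424.6236877441406, 220.23553466796875), (30.703617095947266, 49.94456100463867), 97.76332092285156) (400, 205, 50, 31) [ 429.81664327 -208.678555      6.        ]
[ 432.20979931 -131.61580922  119.68972897]
```

View pics/w3.png

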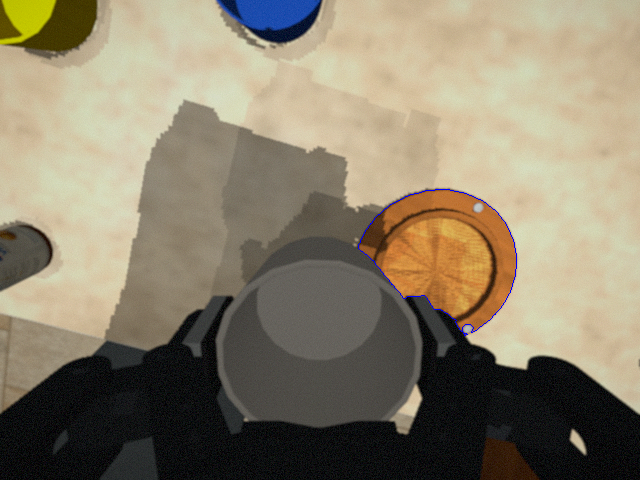

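The stand's rim is partly hidden by the beaker (visible edge reaches (517,263) on the right and 189 at the top). I'm using the top-view fit (431,-212), which the side view supports within 4 mm. The ring tolerance is 10 mm.

Emit:
servo_tool:
  plan:
    - [[-1.1, 3.8, 0, 0, 0, 0], [-2.3, 7.65, 0, 0, 0, 0], [-2.3, 7.65, 2, 0, 0, 0], [-2.3, 7.65, 5, 0, 0, 0], [-2.3, 7.65, 7, 0, 0, 0], [-2.3, 7.65, 8, 0, 0, 0], [-2.3, 7.65, 9, 0, 0, 0], [-2.3, 7.65, 9, 0, 0, 0]]

```text
time_s: 5.47
eef_pos: [431.1, -211.7, 29.0]
orientation: [0.99, 0.14, -0.001, -0.001]
force: [-1.1, -0.4, -1.8]
opening: 0.728
grasp_force: 27.9
```

Emit:
servo_tool:
  plan:
    - [[0, 0, 0.3, 0, 0, 0], [0, 0, 0.6, 0, 0, 0], [0, 0, 0.9, 0, 0, 0], [0, 0, 1.0, 0, 0, 0], [0, 0, 1.1, 0, 0, 0], [0, 0, 1.1, 0, 0, 0]]

```text
time_s: 5.97
eef_pos: [431.5, -212.6, 19.4]
orientation: [0.99, 0.139, 0.0, 0.0]
force: [-0.3, -0.0, -0.2]
opening: 0.727
grasp_force: 27.9
```

Emit:
servo_tool:
  plan:
    - [[0, 0, 0.15, 0, 0, 0], [0, 0, 0.15, 0, 0, 0]]

```text
time_s: 6.13
eef_pos: [431.5, -212.7, 17.8]
orientation: [0.99, 0.139, 0.0, 0.0]
force: [-0.6, -0.6, 1.3]
opening: 0.726
grasp_force: 27.9
```

Emit:
servo_tool:
  plan:
    - [[0, 0, 0, 0, 0, 0], [0, 0, 0, 0, 0, 0], [0, 0, 0, 0, 0, 0], [0, 0, 0, 0, 0, 0], [0, 0, -1, 0, 0, 0], [0, 0, -3, 0, 0, 0], [0, 0, -6, 0, 0, 0], [0, 0, -10, 0, 0, 0]]
  gripper: 8.0

```text
time_s: 6.8
eef_pos: [430.3, -211.8, 118.0]
orientation: [0.99, 0.14, -0.001, -0.001]
force: [0.8, -0.8, 0.6]
opening: 0.935
grasp_force: 0.0
```

Emit:
servo_tool:
  plan:
    - [[0, 0, -4, 0, 0, 0], [0, 0, -8, 0, 0, 0], [0, 0, -8, 0, 0, 0], [0, 0, -8, 0, 0, 0], [0, 0, -8, 0, 0, 0]]

```text
time_s: 7.22
eef_pos: [431.1, -212.5, 198.0]
orientation: [0.99, 0.139, -0.0, 0.0]
force: [0.2, -0.2, -0.7]
opening: 0.938
grasp_force: 0.0
```

```bash
python3 - <<'E'
from h import *
c=cam("wrist");cv2.imwrite("pics/w4.png",c["color"][:,:,::-1])
print(proj(c,[431.3,-212.8,51]),proj(c,[431.3,-212.8,6]),get_obs()["eef_pos"],rel([434.6,350.5,200]))
E
```

```text
[320.27034984 226.13762689] [320.0579053  214.18584905] [ 430.92206362 -212.36006372  197.277381  ] [ 15.90203638 -53.99435166  -0.24318549]
```

View pics/w4.png

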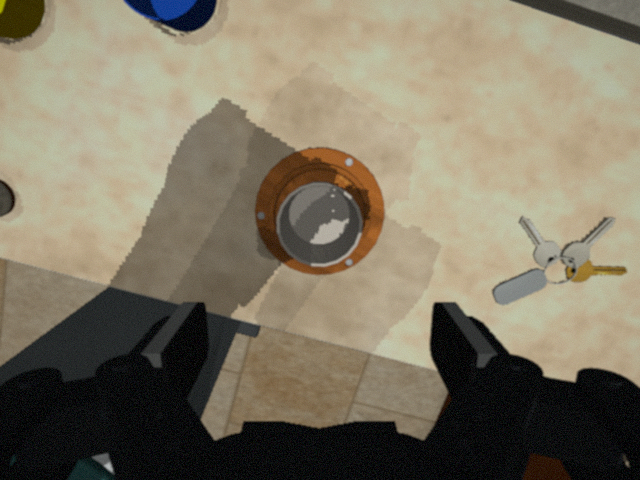

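The widest beaker stands inside the stand's ring: rim centre (320,224), disc centre (320,211), both within 3 px of prediction. On to the middle one.

Emit:
servo_tool:
  plan:
    - [[1.1, -3.8, 0, 0, 0, 0], [8, -27, 0, 0, 0, 0], [8, -27, 0, 0, 0, 0], [8, -27, 0, 0, 0, 0], [8, -27, 0, 0, 0, 0], [8, -27, 0, 0, 0, 0], [8, -27, 0, 0, 0, 0], [8, -27, 0, 0, 0, 0]]

```text
time_s: 7.93
eef_pos: [432.8, 75.1, 197.2]
orientation: [0.99, 0.143, -0.0, -0.001]
force: [-0.3, -0.3, 0.1]
opening: 0.935
grasp_force: 0.0
```

Emit:
servo_tool:
  plan:
    - [[7.9, -27, 0, 0, 0, 0], [7.9, -27, 0, 0, 0, 0], [7.9, -27, 0, 0, 0, 0], [7.9, -27, 0, 0, 0, 0], [7.9, -27, 0, 0, 0, 0], [7.9, -27, 0, 0, 0, 0], [7.9, -27, 0, 0, 0, 0], [7.9, -27, 0, 0, 0, 0]]

```text
time_s: 8.6
eef_pos: [432.7, 356.2, 196.6]
orientation: [0.99, 0.143, -0.002, -0.001]
force: [-1.2, 0.3, 0.2]
opening: 0.935
grasp_force: 0.0
```

Emit:
servo_tool:
  plan:
    - [[0, 0, 0, 0, 0, 0], [0, 0, 0, 0, 0, 0], [0, 0, 0, 0, 0, 0]]

```text
time_s: 8.85
eef_pos: [435.3, 349.0, 197.2]
orientation: [0.99, 0.139, -0.001, 0.0]
force: [0.6, 0.1, -0.7]
opening: 0.934
grasp_force: 0.0
```

```bash
python3 - <<'E'
from h import *
c=cam("wrist");cv2.imwrite("pics/w5.png",c["color"][:,:,::-1])
print(proj(c,[434.6,350.5,73]),proj(c,[434.6,350.5,0]),get_obs()["eef_pos"],rel([434.6,350.5,43]))
E
```

```text
[317.50263604 233.8716223 ] [317.6849659  213.09498061] [435.49077285 348.97652991 197.41310606] [-0.03279177 -0.18115291 15.44122165]
```

View pics/w5.png

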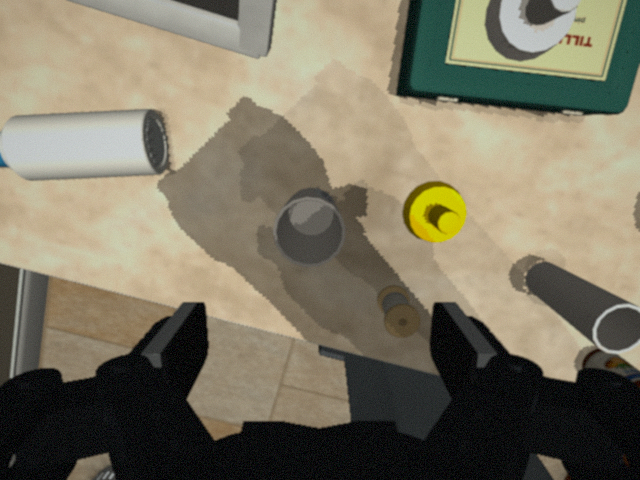

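The middle beaker's rim is centred at (310,230), about 6 mm further along tool −y than predicted. The yellow cap (435,212) and the spool (403,320) are clear of the fingers.

Emit:
servo_tool:
  plan:
    - [[0, -0.65, 0, 0, 0, 0], [0, -0.65, 3, 0, 0, 0], [0, -0.65, 7, 0, 0, 0], [0, -0.65, 10, 0, 0, 0], [0, -0.65, 12.5, 0, 0, 0], [0, -0.65, 14.5, 0, 0, 0], [0, -0.65, 15.4, 0, 0, 0], [0, -0.65, 15.4, 0, 0, 0]]

```text
time_s: 9.57
eef_pos: [432.7, 355.9, 42.4]
orientation: [0.99, 0.139, -0.001, 0.001]
force: [0.5, -0.0, -0.2]
opening: 0.941
grasp_force: 0.0
```

Emit:
servo_tool:
  plan:
    - [[0, 0, 0, 0, 0, 0], [0, 0, 0, 0, 0, 0], [0, 0, 0, 0, 0, 0], [0, 0, 0, 0, 0, 0], [0, 0, 0, 0, 0, 0], [0, 0, 0, 0, 0, 0], [0, 0, 0, 0, 0, 0], [0, 0, 0, 0, 0, 0]]
  gripper: 4.0

```text
time_s: 10.23
eef_pos: [434.3, 357.0, 45.4]
orientation: [0.99, 0.139, 0.001, -0.0]
force: [-0.1, -0.8, 7.9]
opening: 0.575
grasp_force: 24.6
```

Emit:
servo_tool:
  plan:
    - [[0, 0, -1, 0, 0, 0], [0, 0, -4, 0, 0, 0], [0, 0, -8, 0, 0, 0], [0, 0, -12, 0, 0, 0], [0, 0, -16, 0, 0, 0], [0, 0, -16, 0, 0, 0], [0, 0, -16, 0, 0, 0], [0, 0, -16, 0, 0, 0]]

```text
time_s: 10.9
eef_pos: [433.4, 356.2, 204.4]
orientation: [0.99, 0.139, 0.0, 0.0]
force: [-0.2, 0.5, -0.9]
opening: 0.574
grasp_force: 26.3
```

```bash
python3 - <<'E'
from h import *
c=cam("wrist");cv2.imwrite("pics/w6.png",c["color"][:,:,::-1])
print(get_obs()["eef_pos"],rel([431.5,-212.5,203]))
E
```

```text
[433.10346918 356.08748748 203.56513611] [-15.85066701  54.60489054   0.09218886]
```

View pics/w6.png

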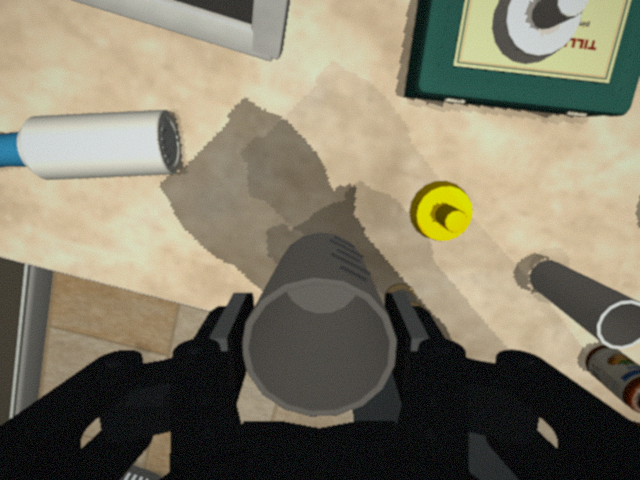

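The middle beaker is held upright and centred (rim (320,347), expected about 349). Now I carry it over the stand.

Emit:
servo_tool:
  plan:
    - [[-1, 3.5, 0, 0, 0, 0], [-8, 27.3, 0, 0, 0, 0], [-8, 27.3, 0, 0, 0, 0], [-8, 27.3, 0, 0, 0, 0], [-8, 27.3, 0, 0, 0, 0], [-8, 27.3, 0, 0, 0, 0], [-8, 27.3, 0, 0, 0, 0], [-8, 27.3, 0, 0, 0, 0]]

```text
time_s: 11.62
eef_pos: [431.1, 65.0, 202.7]
orientation: [0.991, 0.136, -0.001, 0.001]
force: [0.2, -0.9, -0.1]
opening: 0.571
grasp_force: 26.5
```

Emit:
servo_tool:
  plan:
    - [[-7.85, 27.3, 0, 0, 0, 0], [-7.85, 27.3, 0, 0, 0, 0], [-7.85, 27.3, 0, 0, 0, 0], [-7.85, 27.3, 0, 0, 0, 0], [-7.85, 27.3, 0, 0, 0, 0], [-7.85, 27.3, 0, 0, 0, 0], [-7.85, 27.3, 0, 0, 0, 0], [-7.85, 27.3, 0, 0, 0, 0]]

```text
time_s: 12.28
eef_pos: [430.3, -218.1, 202.6]
orientation: [0.991, 0.136, -0.001, -0.0]
force: [-0.5, -0.2, -1.5]
opening: 0.568
grasp_force: 26.6
```

Emit:
servo_tool:
  plan:
    - [[0, 0, 2, 0, 0, 0], [0, 0, 5, 0, 0, 0], [0, 0, 8, 0, 0, 0], [0, 0, 9, 0, 0, 0], [0, 0, 9, 0, 0, 0], [0, 0, 9, 0, 0, 0]]

```text
time_s: 12.78
eef_pos: [431.9, -211.6, 114.0]
orientation: [0.99, 0.14, -0.0, -0.001]
force: [0.7, 0.0, 0.1]
opening: 0.571
grasp_force: 26.6
```

```bash
python3 - <<'E'
from h import *
print(get_obs()["eef_pos"],rel([431.5,-212.5,55]))
E
```

```text
[ 431.93075852 -211.58436504  114.03054355] [-0.06273229  0.08280825  5.9030075 ]
```

Emit:
servo_tool:
  plan:
    - [[0, 0.07, 1, 0, 0, 0], [0, 0.07, 2, 0, 0, 0], [0, 0.07, 3, 0, 0, 0], [0, 0.07, 4, 0, 0, 0], [0, 0.07, 4.8, 0, 0, 0], [0, 0.07, 5.3, 0, 0, 0], [0, 0.07, 5.6, 0, 0, 0], [0, 0.07, 5.6, 0, 0, 0]]

```text
time_s: 13.45
eef_pos: [431.8, -212.5, 57.2]
orientation: [0.99, 0.139, -0.0, -0.0]
force: [-0.7, 0.6, -0.7]
opening: 0.57
grasp_force: 26.6
```

Emit:
servo_tool:
  plan:
    - [[0, 0, 0.15, 0, 0, 0], [0, 0, 0.3, 0, 0, 0], [0, 0, 0.3, 0, 0, 0]]

```text
time_s: 13.7
eef_pos: [432.5, -212.9, 55.4]
orientation: [0.99, 0.139, 0.0, 0.0]
force: [-1.8, 0.9, 8.2]
opening: 0.571
grasp_force: 26.8
```

Emit:
servo_tool:
  plan:
    - [[0, 0, 0.1, 0, 0, 0], [0, 0, 0.1, 0, 0, 0], [0, 0, 0.1, 0, 0, 0], [0, 0, -0.2, 0, 0, 0], [0, 0, -1.5, 0, 0, 0], [0, 0, -4, 0, 0, 0], [0, 0, -8, 0, 0, 0], [0, 0, -12, 0, 0, 0]]
  gripper: 7.5

```text
time_s: 14.37
eef_pos: [431.4, -212.0, 175.9]
orientation: [0.99, 0.14, -0.001, -0.001]
force: [0.8, 0.4, 1.1]
opening: 0.879
grasp_force: 0.0
```

Emit:
servo_tool:
  plan:
    - [[0, 0, -2.5, 0, 0, 0], [0, 0, -2.5, 0, 0, 0], [0, 0, -2.5, 0, 0, 0], [0, 0, -2.5, 0, 0, 0]]

```text
time_s: 14.7
eef_pos: [431.6, -212.6, 199.4]
orientation: [0.99, 0.139, -0.0, -0.0]
force: [-0.1, -0.1, -0.2]
opening: 0.879
grasp_force: 0.0
```

```bash
python3 - <<'E'
from h import *
c=cam("wrist");cv2.imwrite("pics/w7.png",c["color"][:,:,::-1])
print(get_obs()["eef_pos"],rel([435.6,140.4,205]),proj(c,[431.5,-212.5,83]),proj(c,[431.5,-212.5,51]))
E
```

```text
[ 431.47885315 -212.46550913  198.94195056] [ 10.1383473  -33.80169785  -0.58021556] [319.89067959 236.61383703] [319.77998692 225.82035922]
```

View pics/w7.png

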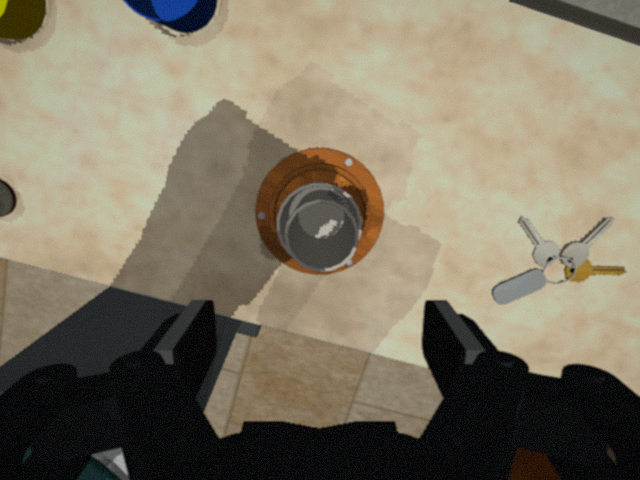

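The middle beaker is nested: rim centre (323,235), expected (320,237), concentric with the widest beaker to about 2 mm. Next is the narrowest.

Emit:
servo_tool:
  plan:
    - [[1, -3.4, 0, 0, 0, 0], [5, -17, 0, 0, 0, 0], [10.1, -33.8, 0, 0, 0, 0], [10.1, -33.8, 0, 0, 0, 0], [10.1, -33.8, 0, 0, 0, 0], [10.1, -33.8, 0, 0, 0, 0], [10.1, -33.8, 0, 0, 0, 0], [10.1, -33.8, 0, 0, 0, 0]]

```text
time_s: 15.42
eef_pos: [434.5, 116.3, 199.0]
orientation: [0.99, 0.139, -0.001, -0.0]
force: [2.2, -0.7, 0.9]
opening: 0.88
grasp_force: 0.0
```

Emit:
servo_tool:
  plan:
    - [[0, 0, 0, 0, 0, 0], [0, 0, 0, 0, 0, 0], [0, 0, 0, 0, 0, 0], [0, 0, 0, 0, 0, 0]]

```text
time_s: 15.75
eef_pos: [435.3, 113.3, 199.2]
orientation: [0.99, 0.139, -0.001, 0.0]
force: [0.7, 0.5, -0.2]
opening: 0.879
grasp_force: 0.0
```

```bash
python3 - <<'E'
from h import *
c=cam("wrist");cv2.imwrite("pics/w8.png",c["color"][:,:,::-1])
print(get_obs()["eef_pos"],rel([435.6,140.4,71]),proj(c,[435.6,140.4,98]),proj(c,[435.6,140.4,0]))
E
```

```text
[435.38777215 113.21654843 199.36011458] [ 0.77872189 -2.60739002 12.83542561] [278.39379726 230.38484779] [289.43222152 203.41825326]
```

View pics/w8.png

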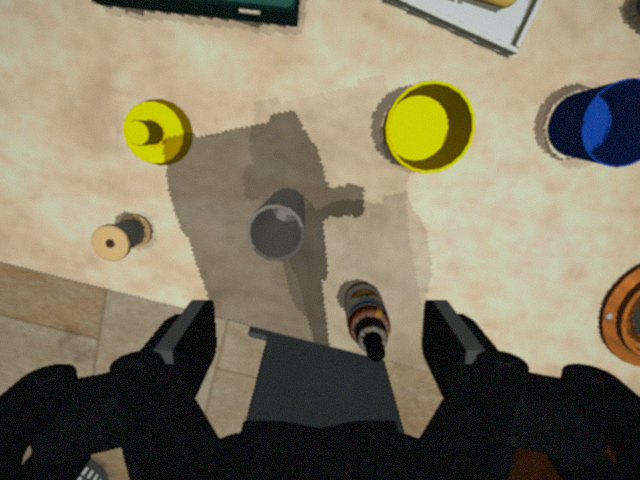

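The narrowest beaker's rim is centred at (277,231), close to the predicted (278,230). The dropper bottle (365,320) is clear of the fingers' line.

Emit:
servo_tool:
  plan:
    - [[0.3, -1.5, 0, 0, 0, 0], [0.6, -2.7, 1, 0, 0, 0], [0.6, -2.7, 4, 0, 0, 0], [0.6, -2.7, 7, 0, 0, 0], [0.6, -2.7, 10, 0, 0, 0], [0.6, -2.7, 12, 0, 0, 0], [0.6, -2.7, 12.8, 0, 0, 0], [0.6, -2.7, 12.8, 0, 0, 0]]

```text
time_s: 16.47
eef_pos: [433.0, 141.2, 70.5]
orientation: [0.99, 0.139, -0.001, 0.0]
force: [-0.6, 0.4, 0.7]
opening: 0.877
grasp_force: 0.0
```

Emit:
servo_tool:
  plan:
    - [[0, 0, 0, 0, 0, 0], [0, 0, 0, 0, 0, 0], [0, 0, 0, 0, 0, 0], [0, 0, 0, 0, 0, 0], [0, 0, 0, 0, 0, 0], [0, 0, 0, 0, 0, 0], [0, 0, 0, 0, 0, 0], [0, 0, 0, 0, 0, 0]]
  gripper: 2.8

```text
time_s: 17.13
eef_pos: [434.8, 142.1, 73.1]
orientation: [0.99, 0.139, 0.001, 0.0]
force: [0.3, -1.2, 10.4]
opening: 0.429
grasp_force: 24.0
```

Emit:
servo_tool:
  plan:
    - [[0, 0, -1, 0, 0, 0], [0, 0, -4, 0, 0, 0], [0, 0, -8, 0, 0, 0], [0, 0, -12, 0, 0, 0], [0, 0, -15, 0, 0, 0], [0, 0, -15, 0, 0, 0], [0, 0, -15, 0, 0, 0], [0, 0, -15, 0, 0, 0]]

```text
time_s: 17.8
eef_pos: [433.5, 141.8, 222.1]
orientation: [0.99, 0.139, 0.0, 0.0]
force: [1.1, -0.2, -1.7]
opening: 0.425
grasp_force: 25.3
```

```bash
python3 - <<'E'
from h import *
c=cam("wrist");cv2.imwrite("pics/w9.png",c["color"][:,:,::-1])
print(get_obs()["eef_pos"],rel([432,-213.5,222]))
E
```

```text
[433.29686307 141.80658573 221.48773073] [-9.93459827 34.11376844 -0.04125036]
```

View pics/w9.png

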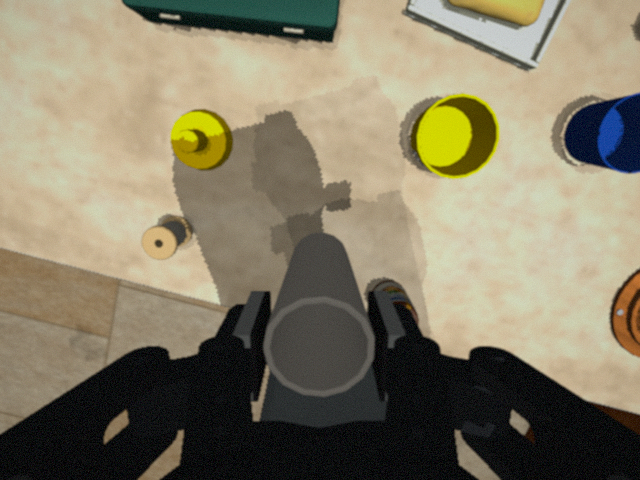

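The narrowest beaker is held upright (rim (320,346), foot just above at (320,255)). Carrying it to the stand.

Emit:
servo_tool:
  plan:
    - [[-1, 3.4, 0, 0, 0, 0], [-9.93, 34.1, 0, 0, 0, 0], [-9.93, 34.1, 0, 0, 0, 0], [-9.93, 34.1, 0, 0, 0, 0], [-9.93, 34.1, 0, 0, 0, 0], [-9.93, 34.1, 0, 0, 0, 0], [-9.93, 34.1, 0, 0, 0, 0], [-9.93, 34.1, 0, 0, 0, 0]]

```text
time_s: 18.52
eef_pos: [431.6, -186.8, 220.9]
orientation: [0.99, 0.14, -0.001, -0.001]
force: [1.3, 0.3, 0.1]
opening: 0.424
grasp_force: 25.3
```

Emit:
servo_tool:
  plan:
    - [[0, 0, 0, 0, 0, 0], [0, 0, 0, 0, 0, 0], [0, 0, 0, 0, 0, 0], [0, 0, 0, 0, 0, 0]]

```text
time_s: 18.85
eef_pos: [432.5, -183.8, 221.3]
orientation: [0.99, 0.14, -0.0, -0.0]
force: [-0.6, -0.4, -0.1]
opening: 0.425
grasp_force: 25.4
```

```bash
python3 - <<'E'
from h import *
print(get_obs()["eef_pos"],rel([432,-213.5,88]))
E
```

```text
[ 432.52574019 -183.8354359   221.31212659] [-0.86584786  2.84934062 13.32874428]
```

Emit:
servo_tool:
  plan:
    - [[-0.4, 1.4, 0, 0, 0, 0], [-0.87, 2.85, 0, 0, 0, 0], [-0.87, 2.85, 2, 0, 0, 0], [-0.87, 2.85, 4, 0, 0, 0], [-0.87, 2.85, 5.5, 0, 0, 0], [-0.87, 2.85, 5.5, 0, 0, 0]]

```text
time_s: 19.35
eef_pos: [431.0, -213.2, 164.3]
orientation: [0.99, 0.14, -0.002, -0.001]
force: [-0.2, 0.1, 0.2]
opening: 0.425
grasp_force: 25.4
```

Emit:
servo_tool:
  plan:
    - [[0, 0, 1, 0, 0, 0], [0, 0, 2, 0, 0, 0], [0, 0, 3, 0, 0, 0], [0, 0, 4, 0, 0, 0], [0, 0, 5, 0, 0, 0], [0, 0, 6, 0, 0, 0], [0, 0, 6.8, 0, 0, 0], [0, 0, 7.4, 0, 0, 0]]

```text
time_s: 20.02
eef_pos: [431.9, -214.7, 91.7]
orientation: [0.99, 0.139, -0.0, -0.0]
force: [0.8, 0.8, -0.7]
opening: 0.425
grasp_force: 25.4
```

Emit:
servo_tool:
  plan:
    - [[0, 0, 0.2, 0, 0, 0], [0, 0, 0.4, 0, 0, 0], [0, 0, 0.5, 0, 0, 0]]

```text
time_s: 20.27
eef_pos: [432.2, -214.9, 87.7]
orientation: [0.99, 0.139, 0.0, 0.0]
force: [-0.1, 0.5, -1.3]
opening: 0.423
grasp_force: 25.4
```

Emit:
servo_tool:
  plan:
    - [[0, 0, 0.1, 0, 0, 0], [0, 0, 0.2, 0, 0, 0], [0, 0, 0.2, 0, 0, 0]]

```text
time_s: 20.52
eef_pos: [433.1, -215.3, 86.9]
orientation: [0.99, 0.139, 0.001, 0.001]
force: [-2.7, 1.1, 15.9]
opening: 0.429
grasp_force: 26.5
```

Emit:
servo_tool:
  plan:
    - [[0, 0, 0, 0, 0, 0], [0, 0, 0, 0, 0, 0], [0, 0, 0, 0, 0, 0], [0, 0, -0.2, 0, 0, 0], [0, 0, -1.5, 0, 0, 0], [0, 0, -4, 0, 0, 0], [0, 0, -8, 0, 0, 0], [0, 0, -11.5, 0, 0, 0]]
  gripper: 7.0

```text
time_s: 21.18
eef_pos: [431.8, -214.3, 202.4]
orientation: [0.99, 0.14, -0.0, -0.001]
force: [0.3, -1.1, 0.8]
opening: 0.819
grasp_force: 0.0
```

Emit:
servo_tool:
  plan:
    - [[0, 0, 0, 0, 0, 0], [0, 0, 0, 0, 0, 0], [0, 0, 0, 0, 0, 0]]

```text
time_s: 21.43
eef_pos: [431.8, -214.9, 200.6]
orientation: [0.99, 0.139, -0.0, 0.0]
force: [-0.6, 0.1, -0.4]
opening: 0.821
grasp_force: 0.0
```

```bash
python3 - <<'E'
from h import *
c=cam("wrist")
print(get_obs()["eef_pos"],rel([609.5,251.5,200]),proj(c,[432,-213.5,112]),proj(c,[432,-213.5,83]))
s=cam("side");print(proj(s,[432,-213.5,112]))
a=c["color"][100:340,180:460,::-1];u,v=proj(s,[432,-213.5,60]).astype(int);b=cv2.resize(s["color"][v-40:v+40,u-47:u+47,::-1],(282,240),interpolation=cv2.INTER_CUBIC)
cv2.imwrite("pics/w10.png",np.hstack([a,b]))
E
```

```text
[ 431.59720756 -214.7368032   200.05858011] [ 2.99693795e+01 -3.99010998e+01  1.27688608e-02] [318.09655732 247.22910825] [318.16005775 235.26633075]
[430.81593412 178.56288697]
```

View pics/w10.png

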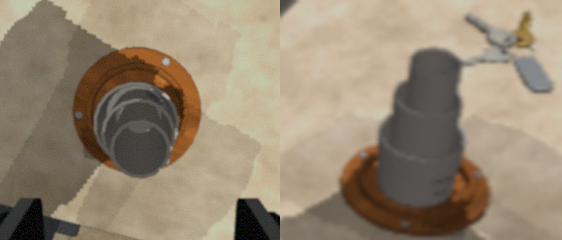

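All three are nested and straight: side view shows the stepped tower in the stand, and the narrowest rim centre is at (320,248) in the wrist frame (expected (318,247)). Next is the white cap.

Emit:
servo_tool:
  plan:
    - [[2, -2.7, 0, 0, 0, 0], [15, -20, 0, 0, 0, 0], [15, -20, 0, 0, 0, 0], [15, -20, 0, 0, 0, 0], [15, -20, 0, 0, 0, 0], [15, -20, 0, 0, 0, 0], [15, -20, 0, 0, 0, 0], [15, -20, 0, 0, 0, 0]]

```text
time_s: 22.2
eef_pos: [521.1, 22.6, 199.7]
orientation: [0.99, 0.142, -0.001, -0.001]
force: [-0.4, -1.0, -0.3]
opening: 0.82
grasp_force: 0.0
```

Emit:
servo_tool:
  plan:
    - [[15, -19.9, 0, 0, 0, 0], [15, -19.9, 0, 0, 0, 0], [15, -19.9, 0, 0, 0, 0], [15, -19.9, 0, 0, 0, 0], [15, -19.9, 0, 0, 0, 0], [15, -19.9, 0, 0, 0, 0], [15, -19.9, 0, 0, 0, 0], [15, -19.9, 0, 0, 0, 0]]

```text
time_s: 22.87
eef_pos: [609.6, 253.1, 199.0]
orientation: [0.99, 0.141, -0.001, -0.0]
force: [-0.8, -0.3, 0.3]
opening: 0.818
grasp_force: 0.0
```

Emit:
servo_tool:
  plan:
    - [[0, 0, 0, 0, 0, 0], [0, 0, 0, 0, 0, 0], [0, 0, 0, 0, 0, 0], [0, 0, 0, 0, 0, 0]]

```text
time_s: 23.2
eef_pos: [610.5, 250.2, 200.9]
orientation: [0.99, 0.139, 0.0, 0.0]
force: [-0.3, -0.4, -0.5]
opening: 0.821
grasp_force: 0.0
```

```bash
python3 - <<'E'
from h import *
np.set_printoptions(precision=1,suppress=True)
c=cam("wrist");cv2.imwrite("pics/w11.png",c["color"][:,:,::-1])
print(get_obs()["eef_pos"],rel([609.5,251.5,70]))
for z in (67,97,51): print(z,proj(c,[609.5,251.5,z]))
print(c["color"][60:400:14,250:400:10].mean(2).astype(int))
h=cv2.cvtColor(c["color"],cv2.COLOR_RGB2HSV);print(h[60:400:14,250:400:10,1])
E
```

```text
[610.4 250.5 201. ] [-0.1 -0.1 13.1]
67 [317.7 231.2]
97 [317.6 242.4]
51 [317.7 226.1]
[[186 188 183 183 177 182 174 178 182 180 181 181 189 187 180]
 [188 189 188 187 182 186 182 174 171 180 173 177 190 187 184]
 [179 180 178 188 185 186 187 191 169 169 172 181 179 181 192]
 [179 179 183 186 189 175 173 172 171 169 178 166 168 175 178]
 [172 101 115 109 181 172 178 171 169 169 175 175 175 170 171]
 [103 102 104 104 105 119 177 171 177 175 187 176 176 172 172]
 [106 107 105 101 108 100 135 174 168 170 182 185 180 184 175]
 [ 62  91 103 108 107 105  98  99 113 177 178 179 175 185 176]
 [ 31  39  38  35  45  38  36  35  58  46  37  38  19  33  63]
 [ 37  36  33  43  30  30  34  25  36  62  57  58  57  68  62]
 [100 111 110 110  82  80  81  80  77  93 120  80  43  47  49]
 [109 107 105 120 125 130 124 114  79  69  81  85  85 171 140]
 [123 124  94 124 124  69  68  94  94  76  78  83  83 167  59]
 [104 100 101  92  85  89  94  91  97  69 146 166 166 157  52]
 [120 101 104  99  93  91  88  97  83  85 146 167 161 118  49]
 [ 51  38  30  36  40  54  69  75  57  60  76 157 160 142  53]
 [ 3
[... 1439 characters left out ...]
1 154]
 [ 79  84  81  71  33  29  28  23  81  81  86  81  85  61 169]
 [109 112 158 138 112  59  82  64  78  87  89  88  85  77 161]
 [174 146 150 115 172 164 170 184 156 114 105 145 124 119 139]
 [ 60  63  69  68  64  65  59  49  51  57  53  59  47  85 142]
 [ 56  66  77  69  64  69  65  64  54  66  55  88  68  63  62]
 [ 62  73  71  70  70  67  68  68  60  56  72  63  58  56  59]
 [ 99 255 255 255 163  71  62  70  69  68  66  69  53  62  60]
 [255 255 255 255 255  60  68  64  61  60  69  65  76  58  61]
 [255 255 255 255 255  77  63  64  64  65  61  63  72  69  71]
 [ 54 255 255 255  60  69  64  63  60  67  60  57  60  64  64]
 [ 65  64  64  62  65  61  61  64  79  62  66  64  79  64  64]]
```

```bash
python3 - <<'E'
from h import *
im=cv2.imread("pics/w11.png")
b=cv2.GaussianBlur(im,(5,5),0)
h=cv2.cvtColor(b,cv2.COLOR_BGR2HSV);m=(h[...,1]<45).astype(np.uint8)
m[:150]=0;m[320:]=0;m[:,:230]=0;m[:,420:]=0
m=cv2.morphologyEx(m,cv2.MORPH_OPEN,np.ones((5,5)))
k=max(cv2.findContours(m,cv2.RETR_EXTERNAL,cv2.CHAIN_APPROX_NONE)[0],key=cv2.contourArea)
print(cv2.boundingRect(k),cv2.contourArea(k),cv2.fitEllipse(cv2.convexHull(k)))
c=cam("wrist");e=cv2.fitEllipse(cv2.convexHull(k))[0];P=onz(c,*e,64);print(P,rel(P))
cv2.imwrite("pics/c.png",np.hstack([cv2.resize(im[150:320,230:420],None,fx=2,fy=2),cv2.resize(cv2.drawContours(im.copy(),[k],-1,(0,0,255),1)[150:320,230:420],None,fx=2,fy=2)]))
E
```

```text
(271, 194, 68, 72) 3678.5 ((304.67376708984375, 229.593994140625), (67.79767608642578, 71.163818359375), 5.607017993927002)
[607.31043909 260.87418795  64.        ] [-0.01693049 -1.06551087 13.698447  ]
```

Emit:
servo_tool:
  plan:
    - [[-0.1, -1.05, 1, 0, 0, 0], [-0.1, -1.05, 4, 0, 0, 0], [-0.1, -1.05, 7, 0, 0, 0], [-0.1, -1.05, 10, 0, 0, 0], [-0.1, -1.05, 12, 0, 0, 0], [-0.1, -1.05, 12.7, 0, 0, 0], [-0.1, -1.05, 12.9, 0, 0, 0], [-0.1, -1.05, 12.9, 0, 0, 0]]

```text
time_s: 23.97
eef_pos: [606.3, 261.9, 72.1]
orientation: [0.99, 0.14, 0.0, -0.0]
force: [0.6, 0.7, 0.2]
opening: 0.819
grasp_force: 0.0
```

Emit:
servo_tool:
  plan:
    - [[0, 0, 0, 0, 0, 0], [0, 0, 0, 0, 0, 0], [0, 0, 0, 0, 0, 0], [0, 0, 0, 0, 0, 0], [0, 0, 0, 0, 0, 0], [0, 0, 0, 0, 0, 0], [0, 0, 0, 0, 0, 0], [0, 0, 0, 0, 0, 0]]
  gripper: 1.0

```text
time_s: 24.63
eef_pos: [606.7, 261.4, 72.5]
orientation: [0.99, 0.139, 0.0, -0.0]
force: [-1.7, -0.8, 6.1]
opening: 0.202
grasp_force: 24.7
```

Emit:
servo_tool:
  plan:
    - [[0, 0, 0, 0, 0, 0], [0, 0, 0, 0, 0, 0], [0, 0, 0, 0, 0, 0], [0, 0, 0, 0, 0, 0]]

```text
time_s: 24.97
eef_pos: [606.7, 261.4, 72.5]
orientation: [0.99, 0.139, 0.0, -0.0]
force: [-1.7, -0.8, 5.8]
opening: 0.198
grasp_force: 24.7
```

Emit:
servo_tool:
  plan:
    - [[0, 0, -1, 0, 0, 0], [0, 0, -4, 0, 0, 0], [0, 0, -8, 0, 0, 0], [0, 0, -12, 0, 0, 0], [0, 0, -14, 0, 0, 0], [0, 0, -14, 0, 0, 0], [0, 0, -14, 0, 0, 0], [0, 0, -14, 0, 0, 0]]

```text
time_s: 25.63
eef_pos: [606.1, 261.0, 211.6]
orientation: [0.99, 0.139, -0.0, 0.0]
force: [0.0, -0.2, -0.4]
opening: 0.205
grasp_force: 24.5
```

```bash
python3 - <<'E'
from h import *
c=cam("wrist");im=c["color"][:,:,::-1].copy()
T=np.linalg.inv(c["hand_eye"])
def pt(p): q=c["mtx"]@(T@[*p,1.])[:3];return q[:2]/q[2]
for z,r in ((21.5,26.5),(5.5,26.5),(-24.5,9)):
    th=np.linspace(0,2*np.pi,40)
    pts=np.array([pt((r*np.cos(a),r*np.sin(a),z)) for a in th]).round().astype(np.int32)
    cv2.polylines(im,[pts],True,(0,0,255),1);print(z,pt((0,0,z)))
cv2.imwrite("pics/w12.png",cv2.resize(im[180:430,180:460],None,fx=2,fy=2))
print(get_obs()["eef_pos"],rel([432,-214.8,212]))
E
```

```text
21.5 [320.74788151 290.67059001]
5.5 [320.94293138 305.8454469 ]
-24.5 [321.43146498 343.85330498]
[605.99125325 260.95988614 211.10477052] [-29.85913619  40.92239482  -0.04308933]
```

View pics/w12.png

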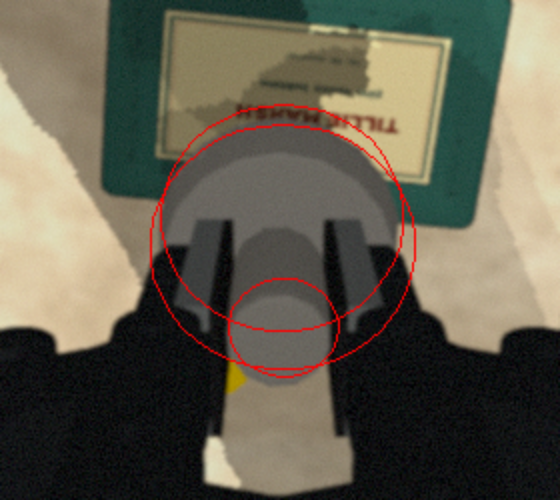

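The cap is held squarely by the knob: knob top near (283,340) in the crop against an expected (283,328), about 1.5 mm off in tool x. I compensate for that and carry it to the stand.

Emit:
servo_tool:
  plan:
    - [[-2, 2.7, 0, 0, 0, 0], [-14.8, 20.5, 0, 0, 0, 0], [-14.8, 20.5, 0, 0, 0, 0], [-14.8, 20.5, 0, 0, 0, 0], [-14.8, 20.5, 0, 0, 0, 0], [-14.8, 20.5, 0, 0, 0, 0], [-14.8, 20.5, 0, 0, 0, 0], [-14.8, 20.5, 0, 0, 0, 0]]

```text
time_s: 26.35
eef_pos: [519.5, 19.4, 211.0]
orientation: [0.991, 0.137, -0.001, 0.001]
force: [0.4, -0.6, -0.2]
opening: 0.2
grasp_force: 24.6
```

Emit:
servo_tool:
  plan:
    - [[-14.87, 20.45, 0, 0, 0, 0], [-14.87, 20.45, 0, 0, 0, 0], [-14.87, 20.45, 0, 0, 0, 0], [-14.87, 20.45, 0, 0, 0, 0], [-14.87, 20.45, 0, 0, 0, 0], [-14.87, 20.45, 0, 0, 0, 0], [-14.87, 20.45, 0, 0, 0, 0], [-14.87, 20.45, 0, 0, 0, 0]]

```text
time_s: 27.02
eef_pos: [433.4, -216.0, 211.1]
orientation: [0.99, 0.138, -0.001, -0.0]
force: [1.0, 0.7, -0.3]
opening: 0.199
grasp_force: 24.7
```

Emit:
servo_tool:
  plan:
    - [[0, 0, 2, 0, 0, 0], [0, 0, 4, 0, 0, 0], [0, 0, 6, 0, 0, 0], [0, 0, 6, 0, 0, 0], [0, 0, 6, 0, 0, 0], [0, 0, 6, 0, 0, 0]]

```text
time_s: 27.52
eef_pos: [435.1, -213.5, 152.6]
orientation: [0.99, 0.14, 0.0, -0.0]
force: [0.2, -0.3, -0.2]
opening: 0.198
grasp_force: 24.7
```

```bash
python3 - <<'E'
from h import *
print(get_obs()["eef_pos"],rel([433.9,-214.6,121.5]))
E
```

```text
[ 435.10173855 -213.54437822  152.57774887] [-0.14646242  0.06813771  3.10769302]
```

Emit:
servo_tool:
  plan:
    - [[-0.12, 0.07, 0, 0, 0, 0], [-0.12, 0.07, 0.5, 0, 0, 0], [-0.12, 0.07, 1.0, 0, 0, 0], [-0.12, 0.07, 1.5, 0, 0, 0], [-0.12, 0.07, 2.0, 0, 0, 0], [-0.12, 0.07, 2.4, 0, 0, 0], [-0.12, 0.07, 2.8, 0, 0, 0], [-0.12, 0.07, 2.8, 0, 0, 0]]

```text
time_s: 28.18
eef_pos: [433.0, -215.0, 122.9]
orientation: [0.99, 0.139, -0.0, -0.0]
force: [-0.2, 0.1, -0.9]
opening: 0.198
grasp_force: 24.7
```

Emit:
servo_tool:
  plan:
    - [[0, 0, 0.1, 0, 0, 0], [0, 0, 0.2, 0, 0, 0], [0, 0, 0.3, 0, 0, 0], [0, 0, 0.3, 0, 0, 0]]

```text
time_s: 28.52
eef_pos: [434.2, -215.5, 121.6]
orientation: [0.99, 0.139, 0.001, 0.001]
force: [-1.7, 0.4, 11.4]
opening: 0.201
grasp_force: 25.8
```

Contact came at 121.6 mm, right at the expected seat height of 121.5. Releasing and backing off.

Emit:
servo_tool:
  plan:
    - [[0, 0, -0.05, 0, 0, 0], [0, 0, -0.05, 0, 0, 0], [0, 0, -0.05, 0, 0, 0], [0, 0, -0.05, 0, 0, 0], [0, 0, -0.5, 0, 0, 0], [0, 0, -2, 0, 0, 0], [0, 0, -5, 0, 0, 0], [0, 0, -8, 0, 0, 0]]
  gripper: 6.0

```text
time_s: 29.18
eef_pos: [432.8, -214.7, 201.5]
orientation: [0.99, 0.14, -0.001, -0.001]
force: [0.1, -0.5, 0.1]
opening: 0.702
grasp_force: 0.0
```

Emit:
servo_tool:
  plan:
    - [[0, 0, -4, 0, 0, 0], [1, -4, -6, 0, 0, 0], [2, -8, -6, 0, 0, 0], [3, -11, -6, 0, 0, 0], [3, -11, -6, 0, 0, 0], [3, -11, -6, 0, 0, 0], [3, -11, -6, 0, 0, 0], [3, -11, -6, 0, 0, 0]]

```text
time_s: 29.85
eef_pos: [431.7, -102.1, 260.7]
orientation: [0.99, 0.139, -0.0, -0.0]
force: [-1.1, 0.2, 0.5]
opening: 0.704
grasp_force: 0.0
```

```bash
python3 - <<'E'
from h import *
np.set_printoptions(precision=1,suppress=True)
w=cam("wrist");s=cam("side")
for c in (w,s):
  print([proj(c,[432.5,-215,z]) for z in (146,116,100,51,6)])
u,v=proj(w,[432.5,-215,110]).astype(int);print(u,v)
u0=min(max(u-140,0),360);v0=min(max(v-140,0),200)
a=w["color"][v0:v0+280,u0:u0+280,::-1];u,v=proj(s,[432,-213.5,80]).astype(int)
b=cv2.resize(s["color"][v-50:v+50,u-50:u+50,::-1],(500,500),interpolation=cv2.INTER_CUBIC)
cv2.imwrite("pics/w13.png",np.hstack([cv2.resize(a,(300,300)),cv2.resize(b,(300,300))]));print(u0,v0,get_obs()["eef_pos"])
E
```

```text
[array([480. , 280.3]), array([464.6, 266.2]), array([457.6, 259.7]), array([439.7, 243.3]), array([426.8, 231.5])]
[array([433. , 164.4]), array([431.1, 176.6]), array([430.2, 182.9]), array([427.3, 201.8]), array([424.7, 218.4])]
461 263
321 123 [ 431.7 -102.   260.6]
```

The picture budget is used up, so I check the cap numerically from its silhouette in the side view.

```bash
python3 - <<'E'
from h import *
s=cam("side");a=cv2.imread("pics/side0.png")[:,:,::-1].astype(int)
d=np.abs(s["color"].astype(int)-a).sum(2)[155:225,385:475]
m=cv2.medianBlur((d>70).astype(np.uint8),3)
for r in range(4,60,3):
    x=np.flatnonzero(m[r]);print(r+155,(x.min()+385,x.max()+385,len(x)) if len(x) else None)
for z,r in ((146,9),(116,26.5),(100,26.5),(83,25),(51,32)):
    print(z,np.round(proj(s,[432.5,-215,z]),1),round(608*r/np.linalg.norm(s["pose"][:3,3]-[432,-215,z]),1))
# white-ish mask of cap in wrist view: knob top and skirt extents
w=cam("wrist");h=cv2.cvtColor(cv2.GaussianBlur(w["color"],(3,3),0),cv2.COLOR_RGB2HSV)
m=(h[...,1]<45).astype(np.uint8);m[:200]=0;m[310:]=0;m[:,:415]=0;m[:,530:]=0
for k in cv2.findContours(m,cv2.RETR_EXTERNAL,cv2.CHAIN_APPROX_NONE)[0]:
    if cv2.contourArea(k)>300: print(cv2.boundingRect(k),cv2.contourArea(k))
for z,r in ((146,9),(116,26.5),(100,26.5),(51,32)):
    th=np.linspace(0,6.28,60);p=np.array([proj(w,[432.5+r*np.cos(t),-215+r*np.sin(t),z]) for t in th]);print(z,p.min(0).round(),p.max(0).round())
E
```

```text
159 None
162 None
165 None
168 (np.int64(429), np.int64(437), 9)
171 (np.int64(429), np.int64(437), 9)
174 (np.int64(428), np.int64(436), 9)
177 (np.int64(421), np.int64(442), 15)
180 (np.int64(419), np.int64(442), 11)
183 (np.int64(419), np.int64(443), 25)
186 (np.int64(419), np.int64(443), 25)
189 (np.int64(417), np.int64(440), 24)
192 (np.int64(417), np.int64(440), 24)
195 (np.int64(417), np.int64(440), 24)
198 (np.int64(415), np.int64(439), 25)
201 (np.int64(414), np.int64(440), 27)
204 (np.int64(413), np.int64(441), 29)
207 (np.int64(413), np.int64(440), 28)
210 (np.int64(414), np.int64(439), 26)
213 (np.int64(413), np.int64(438), 26)
146 [433.  164.4] 4.3
116 [431.1 176.6] 12.4
100 [430.2 182.9] 12.3
83 [429.1 189.6] 11.5
51 [427.3 201.8] 14.6
(415, 207, 96, 103) 5833.5
(476, 200, 30, 28) 443.0
146 [467. 268.] [494. 293.]
116 [430. 232.] [501. 299.]
100 [424. 227.] [492. 291.]
51 [405. 209.] [475. 277.]
```

The side silhouette agrees: knob centred at column 433 (expected 433), skirt spanning 419–443 (expected 419–443). The cap is straight on the axis and the robot is clear, so I hand the job in.

```bash
python3 -c "
from rig import workorder
print(workorder.close_job())"
```

```text
the job is handed in; nothing more can be done
None
```

The job is handed in: the three white beakers are nested in the stand in the order asked, with the white cap square on top. I kept clear of the other items on every move but didn't photograph them again at the end, and the last check of the cap was by measurement because my pictures were used up.

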